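# Clear the coin dish and pop the touch-latch door

## Task

The coin dish stands in front of the little entryway cabinet's push-to-open door. Slide it along the shelf, without lifting it, until it is out of the door's whole swing; then press the door in at the steel push plate so that the catch lets go, and leave the door standing ajar as its spring leaves it. Nothing is to be picked up, and the power bank, earbud case, flashlight and keys stay where they are.

Things in the scene. Friction and masses are not known exactly. Their poses are not given: they have to be found in the camera images.
- cabinet: Light-wood cabinet fixed on the white shelf, 360 mm wide (its y), 130 deep (x), 150 high. Origin on the shelf surface under the middle of the carcass's front edge; +x points into the cabinet, the front looks to -x, +z up. The left part (y -10 to +180 mm) is closed by the white door, the right part (y -170 to -24) is an open niche.
- door_hinge (a point): Point at shelf height on the upright hinge line of the door, at the door's left end (cabinet frame x -9, y +172 mm). The white laminate door is upright, has no handle, reaches 180 mm from the hinge line, is 15 mm thick and stands 10 to 148 mm above the shelf; shut, its outer face is at cabinet x = -24 mm.
- door_press (a point): Middle of the outer face of the steel push plate at the door's upper free corner, 128 mm above the shelf, 160 mm from the hinge line (door shut: cabinet x -26, y +12 mm); moves with the door. Plate 30 mm wide, 44 high, 2 thick; a lip wraps over the door's top edge (to 150 mm), so it shows from above. Pressed in (cabinet +x) 5 to 6 mm the catch lets go, at about 5 N; stop at 6.7 mm.
- door (a joint): Door angle, rad: 0 shut and latched, positive open (free edge swings out to the cabinet's -x), negative pressed in, stop at -0.042. Once the catch has let go and the finger backs off, a spring swings the door to about 0.53 and holds it there. The spring is weak (1 N at the free edge): a thing in the way stops the door. Pressing near the hinge needs far more force.
- dish: Round empty grey ceramic coin dish, loose, 0.18 to 0.33 kg: outer radius 50 mm at the rim, 44 at the foot, 26 high, wall and floor 5 thick. Origin at the centre of its underside. It is out of the door's whole swing when its centre is 230 mm or more (level) from point door_hinge: 180 mm door plus 50 mm rim. The shelf in front of the open niche is free for it.
- power_bank: Matte black slab 140 x 68 x 16 mm (x, y, z) lying loose on the shelf in front of the cabinet's left end. Origin at the centre of its underside. Leave alone.
- earbud_case: Glossy white rounded case 48 x 62 x 24 mm (x, y, z), loose on the shelf in front of the cabinet's right end, about 235 mm from the cabinet's middle. Origin at the centre of its underside. Leave alone.
- flashlight: Small aluminium flashlight, 100 mm long (x), 28 mm high, lying loose on the niche floor 12 mm above the shelf. Origin at the middle of its underside. Leave alone.
- keys: Steel key ring (radius 16 mm) with two keys, about 85 mm long, 4 mm thick, lying loose on top of the cabinet's right half. Origin at the ring's centre, underside; the keys point to its +x. Leave alone.
Things that resemble listed ones, but are neither listed nor needed, are in the scene too. Of the things that look like the dish, the smallest one is meant.

How it is judged:
By the outcome, as a careful person would: the job done as asked, in the order asked, and still so for the second after the job is handed in, with the robot touching nothing.
It also fails if it takes over 51 s, if anything falls off the work surface, if the arm or the gripper's body presses on something with over 40 N, if the wrist force passes 120 N, or if a joint passes its speed limit or range.

## Robot

A 6-joint arm with a two-finger parallel gripper is mounted at the origin on the work surface. World frame = base frame: x ahead of the robot, y to its left, z up, the work surface at z = 0. Lengths are in m, angles in rad, forces in N, time in s.
With the tool pointing down it reaches from about 0.35 to 0.975 m from the base axis. Payload 4.9 kg.
Tool frame: the origin (TCP) lies midway between the tips of the shut fingers; the grasp point (between the pads) lies 19 mm behind it; z points along the fingers, y is the line along which they close (so a half turn about z gives the same grasp; the last joint's range is limited). The gripper opens to 85 mm and grips with 20 to 120 N. Pads are 22 mm wide; open, the fingers measure 114 mm over their backs; the gripper's body (76 mm by 85 mm) begins 54 mm behind the grasp point. The pads swing forward as they close: fully open they stand 13 mm farther back than shut.
Start: joints at [1.102, 0.053, 1.613, -0, 1.476, -0.119], TCP at [0.214, 0.587, 0.231] pointing down, gripper open.
Joint ranges: [-3.01, 3.01], [-1.01, 2.22], [0.06, 2.58], [-1.02, 4.17], [0.09, 2.62], [-3.14, 3.14]. Speed limits (rad/s): [2.57, 2.57, 3.14, 3.14, 3.14, 3.14].

## Interface

Orientations are given as a unit quaternion [w, x, y, z].
In Python, from plant import state, grab_frame, camera_info, job_done, spot_in, masks_of, pinpoint gives the robot as it stands.
- The arm moves only by the shell command python3 -m handwheel 'ROWS' [OPENING]. ROWS is JSON, a list that holds one entry, the list of rows, each a list of 6 numbers: the shift along the world's x, y, z in m, then the turn, a rotation vector about the world's x, y, z in degrees. In form: [[[tx, ty, tz, ax, ay, az], ...]]. A call has 1 to 20 rows; each row shifts and turns the commanded pose from where the row before left it; what a row does not reach is not made up. A row lasts 1/12 s, in which the tool goes at most 41.7 mm and 7.16 degrees, less where a joint would pass 70% of its speed; a pose out of reach is approached as far as the arm can. A call is refused whole if a number of a shift passes 0.0417 or a number of a turn 7.16, either way. A call with a gripper value outside its range is refused whole. OPENING is the opening, from 0 (shut) to 1 (fully open), set as the call begins (- or left out, the last holds). The fingers move at their own pace and stop on an object; the grip force is fixed at half the most. Time passes only in rows, so rows that do not move let the fingers close. It gives the time, the measured TCP pose, the force, the opening and the grip force at its end, in the units of the state.
- state(): the state, without advancing time (a new reading comes with each control period).
- grab_frame(name): name is "scene" or "top"; returns (picture, depth): 420x560x3 uint8, blue, green, red; 420x560 float32, m along the optical axis (not along the pixel's ray), 0 where there is no reading.
- camera_info(name): a dict with "fx", "fy", "cx", "cy" (pixels), "distortion" ([k1, k2, p1, p2, k3] as OpenCV has them; the pictures are not rectified), "T" (4x4, takes a point from camera to world coordinates). Camera axes: x right, y up, looking along -z (the intrinsics and any distortion apply to the point x, -y, -z); pixel columns grow to the right and rows downward; lengths in m; the calibration is good to about 2 mm. A picture is of the moment at which its call begins. camera_info takes no time and is no camera call.
- job_done(): hands the job in; it is judged then, once.
Trained networks look in the newest picture that a camera, given by its name, has taken for a name from the list of things; names that differ only in an ending like _2 or _b are one class to them, and where a whole thing is asked for, a point or a joint stands for the part that bears it (a point fixed in the world has none). Each returns a list of dicts, best first, with "conf" (0 to 1); they miss things now and then, are a little off and sometimes report something else, mostly with a low value. They report only what shows in the picture. A call takes as long as a camera call. They do not tell look-alikes from the thing itself.
- spot_in(camera, thing): "box" ([left, top, width, height] in pixels, round what is visible of it).
- masks_of(camera, thing): "region" (420x560 bool, what is visible of it) and "box" ([left, top, width, height] in pixels, round what is visible of it).
- pinpoint(camera, thing): "position" ([column, row] in pixels: a listed point, or the origin of a listed thing).
The state is a dict: "time": time; "joint_pos": joint angles; "joint_vel": joint speeds; "joint_efforts": joint torques, N m; "tool_pos": TCP position; "tool_rot": TCP orientation; "contact_force": force on the tool from outside, world axes, zero at the start; "ft_torque": the same for the moment, N m; "gripper_width": opening from 0.0 (shut) to 1.0 (fully open); "grasp_force": force on a finger pad.
Only numpy, scipy, OpenCV 4.12 (cv2) and the standard library are available. Lean on these libraries where they do the work, as an engineer would, in place of code of your own. Each camera call takes 0.05 s, during which the arm holds its last target. There are 200 camera calls.

## Working session

There is one attempt and no reset: what is moved stays moved. The work goes in short steps, Python scripts to look and compute and a shell command to move; the robot and the scene stay as the last step left them, time stands still between calls to the robot, and variables do not carry over. Pictures are saved under pics/ and viewed, at most 10 in all, crops included, and the job is handed in when it is done.

```bash
mkdir -p pics
cat > h.py <<'E'
import numpy as np, cv2
from plant import *
def world(cam,uv,z=None,depth=None):
    c=camera_info(cam); K=np.array([[c['fx'],0,c['cx']],[0,c['fy'],c['cy']],[0,0,1.]])
    p=cv2.undistortPoints(np.array(uv,float).reshape(-1,1,2),K,np.array(c['distortion'],float)).reshape(-1,2)
    d=np.c_[p[:,0],-p[:,1],-np.ones(len(p))]; T=np.array(c['T']); o=T[:3,3]; r=d@T[:3,:3].T
    s=np.array(depth).reshape(-1) if z is None else (z-o[2])/r[:,2]
    return o+r*s[:,None]
E
python3 - <<'E'
from h import *
for c in ['scene','top']:
    p,d=grab_frame(c); cv2.imwrite(f'pics/{c}0.png',p); np.save(f'pics/{c}0.npy',d)
    print(c,np.round(camera_info(c)['T'],2).tolist())
    for t in ['cabinet','dish','power_bank','earbud_case','keys','flashlight','door_hinge','door_press']:
        if t in('dish',):
            print(t,[(round(x['conf'],2),np.round(x['box']).tolist()) for x in spot_in(c,t)])
        print(t,[(round(x['conf'],2),np.round(x['position']).tolist()) for x in pinpoint(c,t)])
print(state())
E
```

```text
scene [[0.99, 0.13, -0.11, 0.44], [-0.17, 0.65, -0.74, -0.64], [-0.02, 0.75, 0.67, 0.75], [0.0, 0.0, 0.0, 1.0]]
cabinet [(0.97, [308.0, 245.0])]
dish [(0.93, [246.0, 219.0, 37.0, 34.0]), (0.77, [199.0, 304.0, 65.0, 62.0]), (0.63, [168.0, 236.0, 60.0, 50.0])]
dish [(0.72, [234.0, 339.0]), (0.71, [267.0, 239.0]), (0.59, [200.0, 264.0])]
power_bank [(0.76, [240.0, 195.0]), (0.5, [297.0, 204.0]), (0.32, [330.0, 330.0])]
earbud_case [(0.83, [329.0, 328.0])]
keys [(0.85, [351.0, 224.0])]
flashlight [(0.73, [353.0, 266.0])]
door_hinge [(0.84, [282.0, 208.0])]
door_press [(0.67, [295.0, 206.0])]
top [[0.01, 0.98, -0.18, 0.37], [-1.0, 0.02, 0.01, 0.05], [0.01, 0.18, 0.98, 1.05], [0.0, 0.0, 0.0, 1.0]]
cabinet [(0.56, [272.0, 181.0])]
dish [(0.86, [233.0, 202.0, 40.0, 32.0]), (0.82, [249.0, 259.0, 50.0, 53.0]), (0.81, [333.0, 236.0, 48.0, 50.0])]
dish [(0.82, [254.0, 220.0]), (0.65, [274.0, 286.0]), (0.57, [356.0, 258.0])]
power_bank [(0.73, [181.0, 234.0])]
earbud_case [(0.92, [358.0, 184.0])]
keys [(0.52, [311.0, 146.0])]
flashlight [(0.4, [303.0, 153.0])]
door_hinge [(0.65, [208.0, 197.0]), (0.29, [309.0, 146.0])]
door_press [(0.6, [271.0, 179.0])]
{'time': 1.0, 'joint_pos': array([ 1.10201097e+00,  5.26908247e-02,  1.61291485e+00,  2.01812186e-05,
        1.47600374e+00, -1.19003715e-01]), 'joint_vel': array([ 0.000737  ,  0.00070366,  0.00188807, -0.00055153, -0.00026744,
        0.00194016]), 'joint_efforts': array([-1.41158944e-03, -3.93691635e+01, -3.70470321e+01, -2.23170873e-04,
        7.41160729e-04, -5.34800524e-07]), 'tool_pos': array([0.21416781, 0.58713313, 0.23130039]), 'tool_rot': array([-1.20414965e-05,  1.74001567e-01,  9.84745376e-01, -5.10868139e-06]), 'contact_force': array([-0.7311615 ,  0.40650541,  0.09162054]), 'ft_torque': array([ 0.00773759,  0.02179953, -0.02243695]), 'grasp_force': 0.0, 'gripper_width': 0.9986243094771188}
```

View pics/scene0.png

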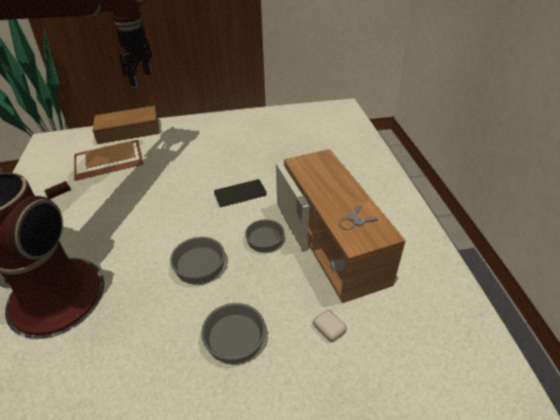

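View pics/top0.png

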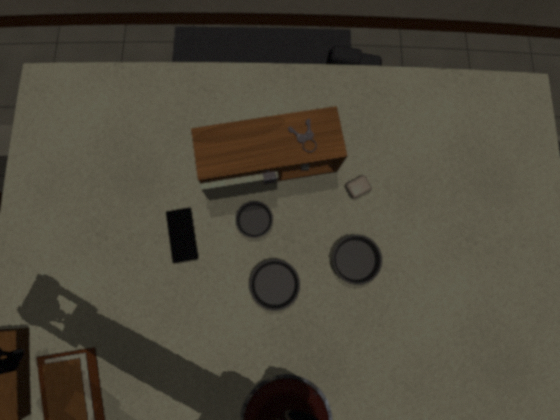

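The scene picture shows three grey dishes: small at (266,236), medium at (198,260), large at (234,333). In the top picture they are at (254,219), (274,285) and (356,260). The smallest is the one nearest the door, at scene (266,236) / top (254,219). I'll check it in a crop and measure.

Run:
```python
from h import *
p=cv2.imread('pics/top0.png'); cv2.imwrite('pics/crop0.png',cv2.resize(p[90:320,150:400],None,fx=3,fy=2.6*1,interpolation=cv2.INTER_CUBIC))
for c in ['top','scene']:
    d=np.load(f'pics/{c}0.npy'); grab_frame(c)
    for m in masks_of(c,'dish'):
        r=m['region']; v,u=np.nonzero(r&(d>0)); P=world(c,np.c_[u,v],depth=d[v,u])
        z=P[:,2]; rim=P[z>np.percentile(z,60)]
        (cc,rr)=cv2.minEnclosingCircle(P[:,:2].astype(np.float32))
        print(c,'dish',round(m['conf'],2),np.round(cc,3),round(rr,3),np.round(np.percentile(z,[5,95]),3))
    for t,z in [('power_bank',0),('earbud_case',0),('keys',.15),('door_hinge',0),('door_press',.128),('cabinet',0)]:
        for x in pinpoint(c,t)[:1]: print(c,t,round(x['conf'],2),np.round(world(c,x['position'],z=z)[0],3))
# cabinet top from depth
P={}
for c in ['top','scene']:
    d=np.load(f'pics/{c}0.npy'); v,u=np.nonzero(d>0); Q=world(c,np.c_[u,v],depth=d[v,u])
    s=Q[(Q[:,2]>.143)&(Q[:,2]<.153)&(Q[:,0]>.4)&(Q[:,0]<1)&(abs(Q[:,1])<.35)]
    b=cv2.minAreaRect(s[:,:2].astype(np.float32)); print(c,'cabtop',b,'\n',np.round(cv2.boxPoints(b),3), 'z',np.median(s[:,2]))
```

```text
top dish 0.79 [ 0.405 -0.179] 0.065 [0.005 0.036]
top dish 0.73 [0.511 0.091] 0.053 [0.003 0.028]
top dish 0.6 [0.339 0.034] 0.069 [0.004 0.036]
top power_bank 0.31 [0.578 0.21  0.   ]
top earbud_case 0.97 [ 0.606 -0.191  0.   ]
top keys 0.82 [ 0.669 -0.044  0.15 ]
top door_hinge 0.73 [0.574 0.214 0.   ]
top door_press 0.62 [0.547 0.191 0.128]
top cabinet 0.72 [0.623 0.045 0.   ]
scene dish 0.94 [ 0.406 -0.17 ] 0.076 [0.004 0.034]
scene dish 0.77 [0.508 0.102] 0.065 [0.002 0.026]
scene dish 0.7 [0.338 0.05 ] 0.084 [0.004 0.034]
scene power_bank 0.86 [0.464 0.278 0.   ]
scene earbud_case 0.62 [ 0.605 -0.2    0.   ]
scene keys 0.72 [ 0.672 -0.05   0.15 ]
scene door_hinge 0.63 [0.573 0.208 0.   ]
scene door_press 0.6 [0.58  0.05  0.128]
scene cabinet 0.91 [0.617 0.033 0.   ]
top cabtop ((0.6649156808853149, 0.05088698863983154), (0.1582552194595337, 0.3597988784313202), 10.428664207458496) 
 [[ 0.555  0.213]
 [ 0.62  -0.14 ]
 [ 0.775 -0.112]
 [ 0.71   0.242]] z 0.150292491459324
scene cabtop ((0.6667889356613159, 0.04911696910858154), (0.15854628384113312, 0.36270350217819214), 10.00415325164795) 
 [[ 0.557  0.214]
 [ 0.62  -0.143]
 [ 0.776 -0.116]
 [ 0.713  0.241]] z 0.14926528344251155
```

View pics/crop0.png

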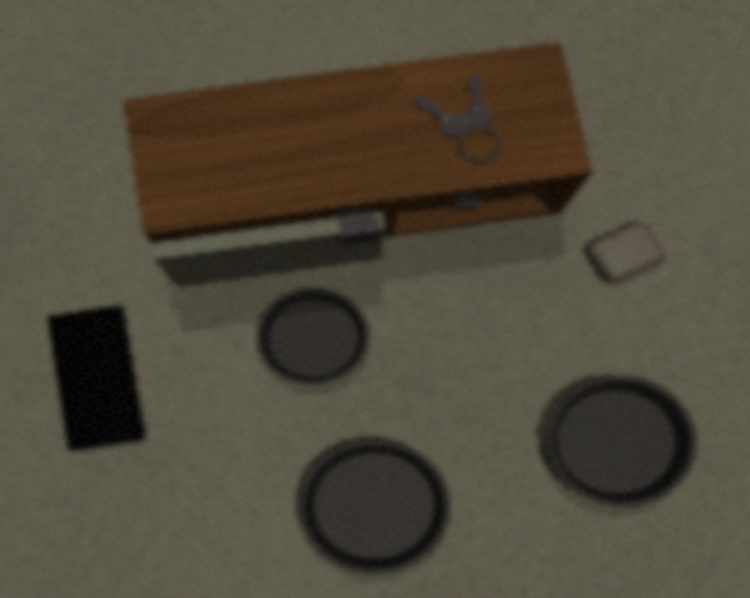

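The crop confirms it: the smallest dish is at crop (313,335), between the door and the medium dish. Next I'll refine the cabinet yaw and fit circles to the dish rims.

Run:
```python
from h import *
from scipy.optimize import least_squares
for c in ['top','scene']:
    d=np.load(f'pics/{c}0.npy'); v,u=np.nonzero(d>0); Q=world(c,np.c_[u,v],depth=d[v,u])
    s=Q[(Q[:,2]>.143)&(Q[:,2]<.156)&(Q[:,0]>.4)&(Q[:,0]<1)&(abs(Q[:,1])<.35)]
    E=[];F=[];
    for y in np.arange(-.1,.2,.01):
        k=s[abs(s[:,1]-y)<.005]
        if len(k): E.append((y,np.percentile(k[:,0],99)));F.append((y,np.percentile(k[:,0],1)))
    E=np.array(E);F=np.array(F);b=np.polyfit(*E.T,1);print(c,'back',b,np.degrees(np.arctan(b[0])))
    for n,m in(('niche',F[:,0]<-.0),('door',F[:,0]>.07)): f=np.polyfit(*F[m].T,1);print(n,f,np.degrees(np.arctan(f[0])),np.abs(np.polyval(f,F[m,0])-F[m,1]).max())
    rim=Q[(Q[:,2]>.018)&(Q[:,2]<.045)]
    for c0,r0 in [((.509,.094),.05),((.339,.038),.066),((.405,-.177),.066)]:
        k=rim[np.hypot(*(rim[:,:2]-c0).T)<r0+.02][:,:2]
        r=least_squares(lambda q:np.hypot(*(k-q[:2]).T)-q[2],[*c0,r0],loss='soft_l1',f_scale=.004).x
        print('dish',np.round(r,3),len(k))
    k=Q[(Q[:,2]>.010)&(Q[:,2]<.03)&(np.hypot(Q[:,0]-.605,Q[:,1]+.195)<.05)]; b=cv2.minAreaRect(k[:,:2].astype(np.float32));print('ear',b)
    k=Q[(Q[:,2]>.010)&(Q[:,2]<.022)&(np.hypot(Q[:,0]-.465,Q[:,1]-.278)<.1)&(Q[:,1]>.17)]
    if len(k):print('pb',cv2.minAreaRect(k[:,:2].astype(np.float32)))
```

```text
top back [-0.1846233  0.7517794] -10.460347547933935
niche [-0.18286712  0.62118679] -10.363012155220167 0.0008237179499755998
door [-0.18240821  0.59707977] -10.337567361390922 0.0006177259463946427
dish [0.507 0.09  0.046] 298
dish [0.34  0.034 0.059] 615
dish [ 0.406 -0.178  0.06 ] 613
ear ((0.6014153361320496, -0.19026188552379608), (0.04910370334982872, 0.06277676671743393), 28.148767471313477)
pb ((0.4638515114784241, 0.28018271923065186), (0.13872559368610382, 0.06956861168146133), 11.147651672363281)
scene back [-0.18133337  0.75210762] -10.27795530719149
niche [-0.18087794  0.62293576] -10.252690041810638 0.0004046912001706149
door [-0.17841015  0.59823284] -10.115716407029561 0.0008496574185800077
dish [0.509 0.086 0.047] 296
dish [0.342 0.029 0.06 ] 754
dish [ 0.408 -0.182  0.06 ] 1006
ear ((0.6036446690559387, -0.19369584321975708), (0.04943298175930977, 0.059192195534706116), 29.52765464782715)
pb ((0.46554696559906006, 0.2765105366706848), (0.14069131016731262, 0.07202339172363281), 12.162825584411621)
```

Smallest dish: about (0.508,0.088). Cabinet yaw is 10.3° and its origin is about (0.615,0.041). The hinge is near (0.575,0.208) and the press point near (0.587,0.048). I'll put the shut fingers inside the dish and drag it toward cabinet −y, in front of the niche.

```bash
python3 -m handwheel '[[[0.0196,-0.0333,0,0,0,6],[0.0196,-0.0333,0,0,0,6],[0.0196,-0.0333,0,0,0,6],[0.0196,-0.0333,0,0,0,6],[0.0196,-0.0333,0,0,0,6],[0.0196,-0.0333,0,0,0,0],[0.0196,-0.0333,0,0,0,0],[0.0196,-0.0333,0,0,0,0],[0.0196,-0.0333,0,0,0,0],[0.0196,-0.0333,0,0,0,0],[0.0196,-0.0333,0,0,0,0],[0.0196,-0.0333,0,0,0,0],[0.0196,-0.0333,0,0,0,0],[0.0196,-0.0333,0,0,0,0],[0.0196,-0.0333,0,0,0,0],[0,0,0,0,0,0],[0,0,0,0,0,0],[0,0,0,0,0,0]]]' 0
python3 -c "
from plant import state;s=state();print(s['tool_rot'])"
```

```text
time: 3.3
tool_pos: [0.508, 0.0878, 0.2312]
tool_rot: [-0.0, -0.087, 0.996, 0.0]
contact_force: [1.0, -0.7, 0.8]
gripper_width: 0.001
grasp_force: 0.0
[-1.98356416e-04 -8.65292565e-02  9.96249259e-01  2.50484325e-04]
```

```bash
python3 -m handwheel '[[[0,0,-0.032,0,0,0],[0,0,-0.032,0,0,0],[0,0,-0.032,0,0,0],[0,0,-0.032,0,0,0],[0,0,-0.032,0,0,0],[0,0,-0.02,0,0,0],[0,0,-0.013,0,0,0],[0,0,-0.01,0,0,0],[0,0,-0.008,0,0,0],[0,0,-0.007,0,0,0],[0,0,0,0,0,0],[0,0,0,0,0,0]]]' 0
```

```text
time: 4.3
tool_pos: [0.5085, 0.0879, 0.0137]
tool_rot: [0.0, -0.087, 0.996, -0.0]
contact_force: [0.3, 0.0, -0.3]
gripper_width: -0.001
grasp_force: 0.0
```

Run:
```python
from h import *
p,_=grab_frame('scene'); cv2.imwrite('pics/s1.png',cv2.resize(p[120:320,150:420],None,fx=2.9,fy=2.9))
```

```text
(no output)
```

View pics/s1.png

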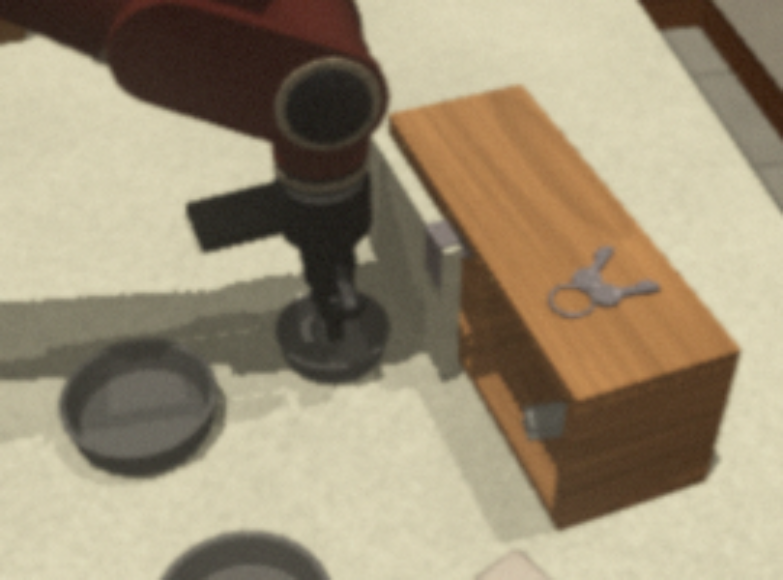

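The fingers are inside the small dish, at crop (335,335), and clear of the door. Now the slide.

```bash
python3 -m handwheel '[[[0.0015,-0.008,0,0,0,0],[0.0015,-0.008,0,0,0,0],[0.0015,-0.008,0,0,0,0],[0.0015,-0.008,0,0,0,0],[0.0015,-0.008,0,0,0,0],[0.0015,-0.008,0,0,0,0],[0.0015,-0.008,0,0,0,0],[0.0015,-0.008,0,0,0,0],[0.0015,-0.008,0,0,0,0],[0.0015,-0.008,0,0,0,0],[0.0015,-0.008,0,0,0,0],[0.0015,-0.008,0,0,0,0],[0.0015,-0.008,0,0,0,0],[0.0015,-0.008,0,0,0,0],[0.0015,-0.008,0,0,0,0],[0.0015,-0.008,0,0,0,0],[0.0015,-0.008,0,0,0,0],[0.0015,-0.008,0,0,0,0],[0.001,-0.005,0,0,0,0],[0.0005,-0.003,0,0,0,0]]]' 0
python3 - <<'E'
from h import *
from scipy.optimize import least_squares
H=np.array([.575,.208])
for c in ['top','scene']:
    _,d=grab_frame(c)
    for m in masks_of(c,'dish'):
        v,u=np.nonzero(m['region']&(d>0));P=world(c,np.c_[u,v],depth=d[v,u]);k=P[(P[:,2]>.018)&(P[:,2]<.045)][:,:2]
        r=least_squares(lambda q:np.hypot(*(k-q[:2]).T)-q[2],[*k.mean(0),.05],loss='soft_l1',f_scale=.004).x
        print(c,round(m['conf'],2),np.round(r,3),'hinge',round(np.hypot(*(r[:2]-H)),3))
E
```

```text
time: 6.02
tool_pos: [0.5368, -0.0652, 0.0133]
tool_rot: [-0.0, -0.086, 0.996, -0.0]
contact_force: [-1.7, 4.8, 4.3]
gripper_width: 0.002
grasp_force: 2.9
top 0.81 [0.341 0.035 0.058] hinge 0.292
top 0.7 [ 0.406 -0.179  0.059] hinge 0.422
top 0.58 [ 0.53  -0.034  0.046] hinge 0.246
scene 0.94 [ 0.408 -0.182  0.06 ] hinge 0.424
scene 0.7 [ 0.533 -0.038  0.046] hinge 0.25
scene 0.61 [0.342 0.029 0.06 ] hinge 0.293
```

```bash
python3 -m handwheel '[[[0.001,-0.006,0,0,0,0],[0.001,-0.006,0,0,0,0],[0.0005,-0.003,0,0,0,0],[0,0,0,0,0,0],[-0.001,0.006,0,0,0,0],[-0.002,0.012,0,0,0,0],[0,0.002,0.004,0,0,0],[0,0,0.015,0,0,0],[0,0,0.03,0,0,0],[0,0,0.035,0,0,0],[0,0,0.035,0,0,0],[0,0,0.03,0,0,0],[0,0.02,0,0,0,0],[0,0.032,0,0,0,0],[0,0.03,0,0,0,0],[0,0.019,0,0,0,0],[0,0,0,0,0,0],[0,0,0,0,0,0]]]' 0
python3 - <<'E'
from h import *
from scipy.optimize import least_squares
H=np.array([.575,.208])
for c in ['top','scene']:
    p,d=grab_frame(c); cv2.imwrite(f'pics/{c}2.png',p)
    for m in masks_of(c,'dish'):
        v,u=np.nonzero(m['region']&(d>0));P=world(c,np.c_[u,v],depth=d[v,u]);k=P[(P[:,2]>.018)&(P[:,2]<.045)][:,:2]
        r=least_squares(lambda q:np.hypot(*(k-q[:2]).T)-q[2],[*k.mean(0),.05],loss='soft_l1',f_scale=.004).x
        print(c,round(m['conf'],2),np.round(r,3),'hinge',round(np.hypot(*(r[:2]-H)),3))
    for m in masks_of(c,'door_press')[:0]: pass
    print([(round(x['conf'],2),np.round(world(c,x['position'],z=.128)[0],3)) for x in pinpoint(c,'door_press')])
E
```

```text
time: 7.72
tool_pos: [0.5358, 0.0425, 0.1621]
tool_rot: [-0.0, -0.088, 0.996, -0.0]
contact_force: [0.6, 0.7, -1.1]
gripper_width: -0.003
grasp_force: 0.0
top 0.9 [ 0.406 -0.178  0.06 ] hinge 0.421
top 0.64 [ 0.532 -0.047  0.046] hinge 0.258
[]
scene 0.9 [ 0.535 -0.051  0.047] hinge 0.262
scene 0.88 [0.342 0.029 0.06 ] hinge 0.293
scene 0.66 [ 0.408 -0.182  0.06 ] hinge 0.424
scene 0.43 [ 0.66  -0.047  0.011] hinge 0.269
[(0.58, array([0.587, 0.05 , 0.128]))]
```

View pics/scene2.png

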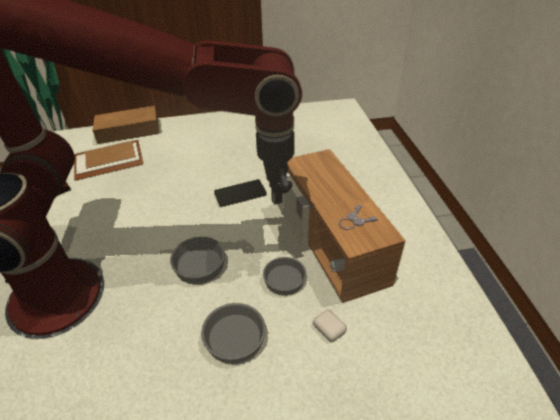

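The dish now stands in front of the niche, at (285,275), about 0.26 m from the hinge. The plate shows at (302,205), beside the fingers. Next: lower, then approach the plate.

```bash
python3 -m handwheel '[[[0,-0.004,-0.02,0,0,0],[0,0,-0.025,0,0,0],[0,0,0,0,0,0],[0.008,0.0014,0,0,0,0],[0.008,0.0014,0,0,0,0],[0.008,0.0014,0,0,0,0],[0.004,0.0007,0,0,0,0],[0,0,0,0,0,0],[0,0,0,0,0,0]]]' 0; python3 -m handwheel '[[[0.002,0.0004,0,0,0,0],[0.002,0.0004,0,0,0,0],[0.002,0.0004,0,0,0,0],[0,0,0,0,0,0]]]' 0
```

```text
time: 8.87
tool_pos: [0.565, 0.0426, 0.1181]
tool_rot: [0.001, -0.087, 0.996, -0.0]
contact_force: [-0.2, -0.1, 0.2]
gripper_width: -0.001
grasp_force: 0.0
time: 9.2
tool_pos: [0.5704, 0.0438, 0.1174]
tool_rot: [0.0, -0.087, 0.996, -0.0]
contact_force: [0.1, -0.1, 1.2]
gripper_width: 0.001
grasp_force: 0.0
```

```bash
for i in 1; do python3 -m handwheel '[[[0.002,0.0004,0,0,0,0],[0.001,0.0002,0,0,0,0],[0,0,0,0,0,0]]]' 0; done; python3 -m handwheel '[[[0.0015,0.0003,0,0,0,0],[0.0015,0.0003,0,0,0,0],[0,0,0,0,0,0]]]' 0
```

```text
time: 9.45
tool_pos: [0.5733, 0.0443, 0.1173]
tool_rot: [0.0, -0.087, 0.996, -0.0]
contact_force: [0.8, -0.3, -0.1]
gripper_width: -0.003
grasp_force: 0.0
time: 9.7
tool_pos: [0.5764, 0.045, 0.1174]
tool_rot: [0.0, -0.087, 0.996, -0.0]
contact_force: [-0.1, 0.1, 0.5]
gripper_width: -0.002
grasp_force: 0.0
```

```bash
python3 -m handwheel '[[[0.0015,0.0003,0,0,0,0],[0,0,0,0,0,0]]]' 0;python3 -m handwheel '[[[0.0015,0.0003,0,0,0,0],[0,0,0,0,0,0]]]' 0; python3 -m handwheel '[[[0.0015,0.0003,0,0,0,0],[0,0,0,0,0,0]]]' 0
```

```text
time: 9.87
tool_pos: [0.5777, 0.0452, 0.1172]
tool_rot: [-0.0, -0.087, 0.996, -0.0]
contact_force: [-1.1, -1.2, 0.4]
gripper_width: -0.004
grasp_force: 0.5
time: 10.03
tool_pos: [0.5787, 0.0453, 0.1172]
tool_rot: [-0.001, -0.087, 0.996, -0.0]
contact_force: [-2.9, -0.9, 1.8]
gripper_width: -0.001
grasp_force: 1.8
time: 10.2
tool_pos: [0.5801, 0.0454, 0.1172]
tool_rot: [-0.001, -0.087, 0.996, -0.0]
contact_force: [-4.4, -2.3, 1.7]
gripper_width: 0.001
grasp_force: 2.1
```

```bash
python3 -m handwheel '[[[0.0015,0.0003,0,0,0,0],[0,0,0,0,0,0]]]' 0;python3 -m handwheel '[[[0.001,0.0002,0,0,0,0],[0,0,0,0,0,0]]]' 0; python3 -m handwheel '[[[0.001,0.0002,0,0,0,0],[0,0,0,0,0,0]]]' 0
```

```text
time: 10.37
tool_pos: [0.5815, 0.0455, 0.1172]
tool_rot: [-0.001, -0.087, 0.996, -0.001]
contact_force: [-3.9, -1.9, 2.1]
gripper_width: -0.002
grasp_force: 2.3
time: 10.53
tool_pos: [0.5825, 0.0457, 0.1172]
tool_rot: [-0.001, -0.087, 0.996, -0.001]
contact_force: [-4.3, -2.7, 2.0]
gripper_width: -0.001
grasp_force: 2.5
time: 10.7
tool_pos: [0.5836, 0.0458, 0.1172]
tool_rot: [-0.001, -0.087, 0.996, -0.001]
contact_force: [-4.5, -3.5, 2.7]
gripper_width: 0.003
grasp_force: 2.4
```

```bash
python3 -m handwheel '[[[0.0008,0.0001,0,0,0,0],[0,0,0,0,0,0]]]' 0;python3 -m handwheel '[[[0.0008,0.0001,0,0,0,0],[0,0,0,0,0,0]]]' 0
```

```text
time: 10.87
tool_pos: [0.5837, 0.0458, 0.1172]
tool_rot: [-0.002, -0.087, 0.996, -0.001]
contact_force: [-7.6, -3.3, 4.8]
gripper_width: 0.003
grasp_force: 4.0
time: 11.03
tool_pos: [0.5837, 0.0458, 0.1172]
tool_rot: [-0.003, -0.087, 0.996, -0.001]
contact_force: [-11.1, -3.1, 6.8]
gripper_width: 0.0
grasp_force: 5.7
```

The stop is reached. Backing off straight and then up.

```bash
python3 -m handwheel '[[[-0.004,-0.0007,0,0,0,0],[-0.006,-0.0011,0,0,0,0],[-0.01,-0.0018,0,0,0,0],[-0.014,-0.0025,0,0,0,0],[-0.018,-0.0032,0,0,0,0],[-0.02,-0.0036,0,0,0,0],[-0.02,-0.0036,0,0,0,0],[-0.02,-0.0036,0,0,0,0],[-0.02,-0.0036,0,0,0,0],[-0.015,-0.0027,0,0,0,0],[-0.01,-0.0018,0,0,0,0],[0,0,0,0,0,0],[0,0,0.02,0,0,0],[0,0,0.035,0,0,0],[0,0,0.035,0,0,0],[0,0,0.02,0,0,0],[0,0,0,0,0,0],[0,0,0,0,0,0],[0,0,0,0,0,0],[0,0,0,0,0,0]]]' 0
python3 - <<'E'
from h import *
for c in ['top','scene']:
    p,d=grab_frame(c); cv2.imwrite(f'pics/{c}3.png',p)
    print([(round(x['conf'],2),np.round(world(c,x['position'],z=.128)[0],3)) for x in pinpoint(c,'door_press')])
E
```

```text
time: 12.7
tool_pos: [0.428, 0.0187, 0.2254]
tool_rot: [-0.001, -0.087, 0.996, 0.0]
contact_force: [-0.4, -0.5, -0.4]
gripper_width: 0.002
grasp_force: 0.0
[(0.43, array([0.544, 0.188, 0.128])), (0.4, array([ 0.679, -0.046,  0.128]))]
[(0.96, array([0.5  , 0.067, 0.128]))]
```

View pics/scene3.png

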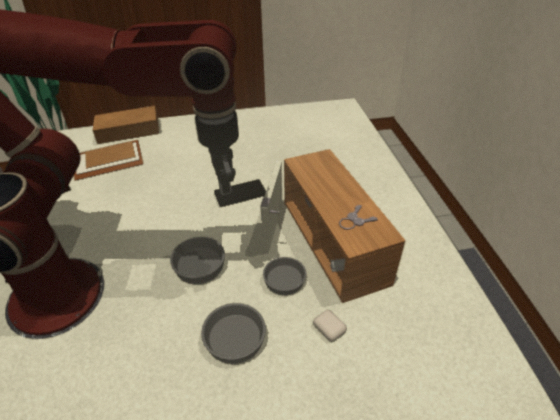

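The door stands ajar, its plate at (270,200), at roughly the spring's rest angle. The dish is clear at (285,275) and nothing else has moved. I'll let it settle briefly and hand in.

```bash
python3 -m handwheel '[[[0,0,0.02,0,0,0],[0,0,0.02,0,0,0],[0,0,0,0,0,0],[0,0,0,0,0,0],[0,0,0,0,0,0],[0,0,0,0,0,0],[0,0,0,0,0,0],[0,0,0,0,0,0],[0,0,0,0,0,0],[0,0,0,0,0,0]]]' 0
python3 - <<'E'
from h import *
grab_frame('scene');print([(round(x['conf'],2),np.round(world('scene',x['position'],z=.128)[0],3)) for x in pinpoint('scene','door_press')])
print(job_done())
E
```

```text
time: 13.73
tool_pos: [0.4286, 0.0185, 0.2669]
tool_rot: [-0.0, -0.087, 0.996, 0.0]
contact_force: [-0.1, 0.5, -0.4]
gripper_width: 0.002
grasp_force: 0.0
[(0.9, array([0.504, 0.072, 0.128]))]
the job is handed in; nothing more can be done
None
```

I slid the smallest dish clear of the door's swing, to about 0.26 m from the hinge, then pressed the door open at its push plate. It stands ajar at roughly 0.55 rad, the arm touches nothing, and the job was handed in at about 13.8 s.

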